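Change over the spice grinder: swap two tins, click the lever thrice, hold

ROBOT

A 7-joint arm with a two-finger parallel gripper is mounted at the origin on the work surface. World frame = base frame: x ahead of the robot, y to its left, z up, the work surface at z = 0. Lengths are in mm, angles in rad, forces in N, time in s.
With the tool pointing down it reaches from about 400 to 875 mm from the base axis. Payload 4.4 kg.
Tool frame: the origin (TCP) lies on the mounting face of the last link; the fingertips stand 173 mm ahead of it and the grasp point (between the pads) lies 155 mm ahead of it; z points along the fingers, y is the line along which they close (so a half turn about z gives the same grasp; the last joint's range is limited). The gripper opens to 85 mm and grips with 20 to 120 N. Pads are 22 mm wide; open, the fingers measure 114 mm over their backs; the gripper's body (76 mm by 85 mm) begins 54 mm behind the grasp point. The pads swing forward as they close: fully open they stand 13 mm farther back than shut.
Start: joints at [1.173, 0.628, 0.038, 1.517, -0.027, 0.996, -0.02], TCP at [211.756, -614.553, 404.713] pointing down, gripper open.
Joint ranges: [-3.06, 3.06], [-0.37, 2.12], [-1.25, 1.32], [0.18, 2.47], [-1.1, 4.24], [0.23, 1.98], [-2.94, 2.94]. Speed limits (rad/s): [2.57, 2.57, 3.14, 3.14, 3.14, 3.14, 3.14].

INTERFACE

Orientations are given as [roll, pitch, yaw] about the fixed x, y, z axes, in that order (R = Rz(yaw) Ry(pitch) Rx(roll)).
In Python, from cell import * gives the robot as it stands. The module is installed in compiled form; this text tells all that it offers.
- The arm moves only by the tool jog_arm, never from a script. Its argument "steps" is a list of rows, each a list of 7 numbers: the opening, from -1 (shut) to 1 (fully open), so that 0 is half open, then the shift along the tool's x, y, z as a fraction of full scale, then the turn, a rotation vector about the tool's x, y, z as a fraction of full scale. A call has 1 to 10 rows; each row shifts and turns the commanded pose from where the row before left it, along the tool's axes as they then stand; what a row does not reach is not made up. Full scale, the value 1, is 500 mm for a shift and 2 rad for a turn. A row lasts 1/8 s, in which the tool goes at most 62.5 mm and 10.7 degrees, less where a joint would pass 70% of its speed; a pose out of reach is approached as far as the arm can. A call with a number of a shift or a turn outside -1 to 1 is refused whole. A call with a gripper value outside its range is refused whole. The fingers move at their own pace and stop on an object; the grip force is fixed at half the most. Time passes only in rows, so rows that do not move let the fingers close. It gives the time, the measured TCP pose, the force, the opening and the grip force at its end, in the units of the state.
- read_state(): the state, without advancing time (a new reading comes with each control period).
- get_image(name): name is "scene" or "top" or "wrist"; returns a dict with "pixels" (384x512x3 uint8, red, green, blue), "depth" (384x512 float32, mm along the optical axis (not along the pixel's ray), 0 where there is no reading), "vertical_fov" (degrees; the focal length in pixels is half the picture's height over the tangent of half this angle, whatever the lens; pixels are square), "cx", "cy" (the principal point, pixels), "k1" (the pictures are not rectified: a ray, as slopes to the right and down, at radius r is drawn at 1 + k1 r^2 times it, then the intrinsics apply), "R" (3x3) and "t" (3): a world point X has camera coordinates R X + t. Camera axes: x right, y down, z forward; pixel columns grow to the right and rows downward; lengths in mm; the calibration is good to about 2 mm. A picture is of the moment at which its call begins.
- finish_job(): hands the job in; it is judged then, once.
The state is a dict: "clock": time; "qpos": joint angles; "qd": joint speeds; "tau": joint torques, N m; "eef_pos": TCP position; "tool_rot": TCP orientation; "force": force on the tool from outside, world axes, zero at the start; "torque": the same for the moment, N m; "width": finger opening in mm; "gripper_force": force on a finger pad.
Only numpy, scipy, OpenCV 4.12 (cv2) and the standard library are available. Lean on these libraries where they do the work, as an engineer would, in place of code of your own. Each camera call takes 0.05 s, during which the arm holds its last target. There are 200 camera calls.

TASK

Change the grinder over to the next spice: swap the red-lidded tin on the cork coaster with the blue-lidded tin on the bottom riser step, so that each stands upright in the other's place, set down gently and without disturbing anything else on the risers and counter. Then take the red ball-ended grind lever and swing it to your left from its stop by three clicks and no further; it springs back if you let go, so finish while still holding it in the third click so that I can tighten the lock screw.

Things in the scene. Friction and masses are not known exactly. Their poses are not given: they have to be found in the camera images.
- tin_red_center (a point): centre (half-way up) of the red-lidded steel tin: upright cylinder 48 high, red screw lid 58 across over the top 14, body 55 across; starts in the middle of the cork coaster; goes to where the blue tin stood; about 0.14 kg
- tin_blue_center (a point): centre (half-way up) of the blue-lidded steel tin: upright cylinder 48 high, blue screw lid 58 across over the top 14, body 55 across; starts on one of the three spots of the bottom riser step; goes on the coaster; about 0.14 kg
- coaster_top (a point): middle of the top of the cork coaster, 100 across and 4 thick, fixed on the counter; the tin should stand wholly on it. The counter to its left, in front of the risers, is bare (room to park a tin)
- spot0 (a point): right-hand frosted spot (seen from the robot) on the bottom step of the fixed clear risers, on its top, 35 above the counter. Three steps, each 80 deep, 400 wide, 35 higher than the last, rise away from the robot; spots lie 120 apart along the middle of the bottom step. Axes: x away from the robot up the steps, y along the step to the left, z up
- spot1 (a point): middle frosted spot of the bottom step, axes as spot0
- spot2 (a point): left-hand frosted spot of the bottom step, axes as spot0
- lever (a joint): grind lever's angle from its stop (rad): grows as it swings clockwise seen from above (to the left seen from the robot); 0.2094 (12 degrees) a click, 5 to the end stop. A spring plunger rides over the collar's teeth: the push at the ball climbs to 8 to 11 N leaving a notch and falls to 2 to 5 N after the hump half-way, dropping into the next. A return spring (6 to 8 N) takes it back to 0 when let go
- lever_ball (a point): centre of the red ball, 26 across, at the free end of the grind lever, 200 above the counter and 135 out from the lever's axis; a level rod 8 thick joins it to the collar. At rest it points roughly to the robot. Free air above and around it; the grinder's hopper (radius 43, top 290 above the counter) stands round the axis
- lever_axis (a point): point on the upright axis of the grind lever at the height of the ball, in the middle of the fixed spice grinder
- tin_white_center (a point): centre (half-way up) of the white-lidded steel tin: upright cylinder 48 high, white screw lid 58 across over the top 14, body 55 across; on another spot of the bottom step; bystander; leave it alone
- tin_black_center (a point): centre (half-way up) of the black-lidded steel tin: upright cylinder 48 high, black screw lid 58 across over the top 14, body 55 across; on another spot of the bottom step; bystander; leave it alone
- tin_green_center (a point): centre (half-way up) of the green-lidded steel tin: upright cylinder 48 high, green screw lid 58 across over the top 14, body 55 across; on the middle step, right; bystander; leave it alone
- tin_yellow_center (a point): centre (half-way up) of the yellow-lidded steel tin: upright cylinder 48 high, yellow screw lid 58 across over the top 14, body 55 across; on the top step, left of the middle; bystander; leave it alone
- dish: glazed clay dish 74 across and 26 high on the middle step, left; origin in the middle of its underside; bystander; leave it alone
- bell: brass-look plastic bell 36 across and 38 high on the top step, right; origin in the middle of its underside; bystander; leave it alone
- spoon: steel tasting spoon 150 long lying on the counter in front of the grinder, right of the coaster; origin on its underside, lying along its x axis; bystander; leave it alone
Not all that is in view belongs to the job. What is meant by the part that bears coaster_top is not pink, and is the larger of those in its own colour.

How it is judged (in metres and radians):
On the way, in this order (a step that is already met when the one before it is completed fails the run):
1. the two tins have changed places and stand upright, let go and at rest: blue lid on the coaster, red lid on the spot the blue one left (horizontal distance between tin_blue_center and coaster_top below 0.022 m and height (world z) of tin_blue_center between 0.02 and 0.036 m and (horizontal distance between tin_red_center and spot0 below 0.03 m or horizontal distance between tin_red_center and spot1 below 0.03 m or horizontal distance between tin_red_center and spot2 below 0.03 m) and height (world z) of tin_red_center between 0.05 and 0.068 m and angle between each of tin_red_center, tin_blue_center's own z axis and vertical below 0.15 rad and linear speed of each of tin_red, tin_blue below 0.03 m/s and contact force between the fingers and tin_red below 0.1 N and contact force between the fingers and tin_blue below 0.1 N), for 0.2 s.
2. the grind lever is held by the fingers in its third click (value of joint lever between 0.5445 and 0.7121 rad and contact force between the fingers and lever above 1 N and velocity of joint lever between -0.1 and 0.1 rad/s), for 0.5 s.
At the end, for the whole second after the job is handed in: Blue tin upright on the coaster (22 mm off centre at most), red tin upright on the step spot the blue one left (30 mm), both let go and at rest; the fingers hold the lever (over 1 N), still, at three clicks (0.544 to 0.712 rad); all else within 20 mm of its start (all of step 1 and all of step 2 and distance of each of tin_white_center, tin_black_center, tin_green_center, tin_yellow_center, dish, bell, spoon from where it was at the start of the episode below 0.02 m); the arm keeps its last pose, push and grip.
It fails at once if another tin, the dish, the bell or the spoon is shoved more than 20 mm or tipped over (distance of any of tin_white_center, tin_black_center, tin_green_center, tin_yellow_center, dish, bell, spoon from where it was at the start of the episode above 0.02 m or angle between any of tin_white_center, tin_black_center, tin_green_center, tin_yellow_center, dish, bell, spoon's own z axis and vertical above 0.5 rad).
It fails at once if the grind lever is taken past the third click, over the hump of the fourth (value of joint lever above 0.754 rad).
It fails at once if a tin being swapped is tipped over (angle between any of tin_red_center, tin_blue_center's own z axis and vertical above 0.7 rad).
It fails at once if a tin being swapped is dropped or thrown ((linear speed of tin_red above 0.5 m/s and contact force between the fingers and tin_red below 0.05 N) or (linear speed of tin_blue above 0.5 m/s and contact force between the fingers and tin_blue below 0.05 N)).
It also fails if it takes over 72 s, if anything falls off the work surface, if the arm or the gripper's body presses on something with over 40 N, if the wrist force passes 120 N, or if a joint passes its speed limit or range.

## Working session

There is one attempt and no reset: what is moved stays moved. The work goes in short steps, Python scripts to look and compute and a tool call to move; the robot and the scene stay as the last step left them, time stands still between calls to the robot, and variables do not carry over. Pictures are saved under pics/ and viewed, at most 10 in all, crops included, and the job is handed in when it is done.

Besides the shell and the picture viewer there is one more tool, called after "Request:" as a command line: name --pt "numbers of a row" for each row, then --argument value for the rest. jog_arm: Moves the arm, as the interface text tells. Shift numbers are shares of 500 mm and turn numbers shares of 2 rad, none past 1 either way. Its arguments: {"type":"object","properties":{"steps":{"type":"array"}},"required":["steps"]}

```bash
mkdir -p pics; cat > h.py <<'E'
from cell import *
import numpy as np, cv2
def K(im):
    f=im["pixels"].shape[0]/2/np.tan(np.radians(im["vertical_fov"])/2)
    return f
def ray(im,u,v):
    f=K(im); x=(u-im["cx"])/f; y=(v-im["cy"])/f
    a,b=x,y
    for _ in range(30):
        s=1+im["k1"]*(a*a+b*b); a,b=x/s,y/s
    return np.array([a,b,1.])
def cam(im): 
    R=np.array(im["R"]);t=np.array(im["t"]);return R,t
def atz(im,u,v,z):
    R,t=cam(im); c=-R.T@t; d=R.T@ray(im,u,v); return c+d*(z-c[2])/d[2]
def dep(im,u,v):
    R,t=cam(im); d=np.median(im["depth"][int(v)-1:int(v)+2,int(u)-1:int(u)+2]); return R.T@(ray(im,u,v)*d-t)
def shot(cn,fn,crop=None,sc=1):
    im=get_image(cn); np.save(f"{cn}.npy",im,allow_pickle=True)
    p=im["pixels"][:,:,::-1]
    if crop: p=p[crop[1]:crop[3],crop[0]:crop[2]]
    cv2.imwrite("pics/"+fn,cv2.resize(p,None,fx=sc,fy=sc,interpolation=cv2.INTER_CUBIC)); return im
def load(cn): return np.load(f"{cn}.npy",allow_pickle=True).item()
E
python3 -c "
from h import *
for n in ['scene','top']:
    im=shot(n,n+'1.png',None,1.5); R,t=cam(im); print(n,-R.T@t,im['vertical_fov'],im['k1'])
print(read_state())"
```

```text
scene [1054.46212922  343.23121822  893.57228555] 45.97552369625862 -0.08614043204917647
top [ 484.38887658  -21.46990224 1018.51891592] 52.76899461079349 -0.08826889038055166
{'clock': 0.1, 'qpos': array([ 1.17320705,  0.6292687 ,  0.03846484,  1.51828334, -0.02697129,
        0.99632684, -0.01998331]), 'qd': array([-7.85510404e-05,  5.96042776e-05,  5.31556828e-04, -2.09819968e-03,
        1.33550738e-03,  4.71271166e-04, -1.33502695e-03]), 'tau': array([ 3.00455387e-03, -5.64529467e+01,  1.23004507e+00, -1.93973780e+01,
        1.12301455e-02,  5.44159921e-03,  8.83710470e-06]), 'eef_pos': array([ 211.65711831, -614.28518812,  403.86650045]), 'tool_rot': array([-3.13982573e+00,  5.51776101e-05,  3.31805046e-01]), 'force': array([-0.22893455, -0.01200245, -0.30197656]), 'torque': array([-0.02603706, -0.06361114, -0.02364137]), 'gripper_force': 0.0, 'width': 85.05810998549359}
```

View pics/top1.png

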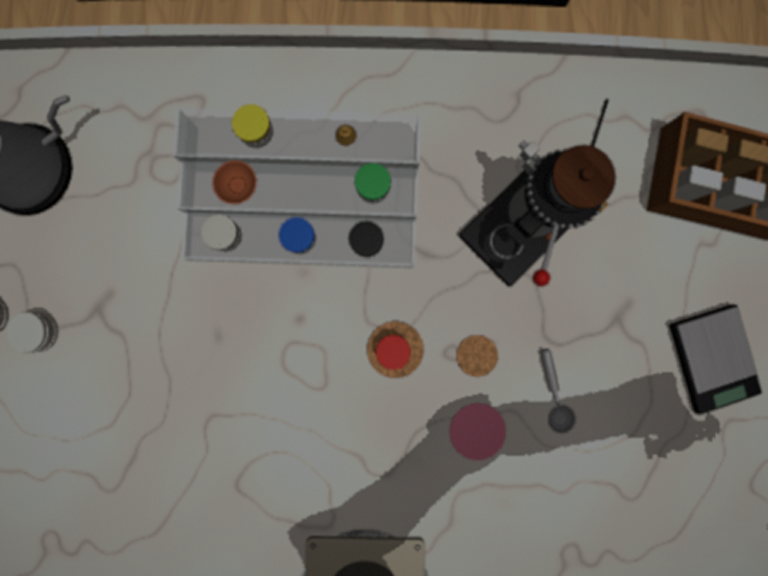

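View pics/scene1.png

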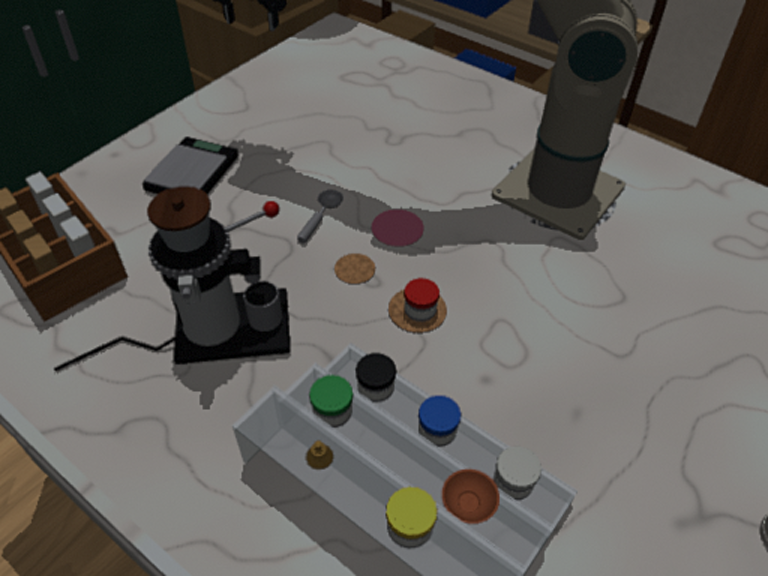

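The top view (1.5x) shows three coaster-like discs: large cork at (395,349) under the red tin, small cork at (477,355), and pink at (478,431). The large cork is the one meant: it isn't pink, and it is the larger of the two cork ones. The blue tin is on the middle spot at (297,235), with white at (219,232) and black at (366,238). The lever ball is at (541,278). I'll confirm in a crop while measuring.

```bash
cat > m.py <<'E'
from h import *
im=load('top'); p=im['pixels']; hsv=cv2.cvtColor(p,cv2.COLOR_RGB2HSV)
def blob(lo,hi,roi):
    m=cv2.inRange(hsv,lo,hi); r=np.zeros_like(m); x0,y0,x1,y1=roi; r[y0:y1,x0:x1]=m[y0:y1,x0:x1]
    n,l,s,c=cv2.connectedComponentsWithStats(r); i=1+np.argmax(s[1:,4])
    cn,_=cv2.findContours((l==i).astype(np.uint8),cv2.RETR_EXTERNAL,cv2.CHAIN_APPROX_NONE)
    (u,v),rad=cv2.minEnclosingCircle(cn[0]); return c[i],s[i],(u,v,rad)
for n,lo,hi,roi,z in [('red',(0,170,120),(6,255,255),(240,215,285,260),52),('blue',(105,120,60),(125,255,255),(175,135,220,180),83),
  ('ball',(0,150,90),(8,255,255),(345,170,375,200),200),('cork',(3,70,60),(25,255,255),(235,205,290,260),4)]:
    c,s,e=blob(lo,hi,roi); print(n,c.round(1),s,np.round(e,1),atz(im,*c,z).round(1),atz(im,*e[:2],z).round(1), dep(im,*c).round(1))
for n,u,v,z in [('white',219,232,83),('black',366,238,83),('hopper',584,177,290),('green',373,181,118),('collar',562,188,200),
 ('frontL',187,260,35),('frontR',412,266,35),('cornerR',413,215,35),('wallR',416,122,105)]:
    print(n,atz(im,u/1.5,v/1.5,z).round(1),dep(im,u/1.5,v/1.5).round(1))
# lever rod in depth
for u,v in [(545,262),(549,245),(552,232),(555,222)]: print('rod',atz(im,u/1.5,v/1.5,200).round(1))
q=p[120:265,110:420][:,:,::-1]; cv2.imwrite('pics/crop.png',cv2.resize(q,None,fx=2.58,fy=2.58,interpolation=cv2.INTER_CUBIC))
E
python3 m.py
```

```text
red [261.9 234.8] [251 224  23  22 392] [261.8 234.8  11.3] [427.7 -42.   52. ] [427.6 -42.   52. ] [427.7 -42.   51.9]
blue [197.3 156.3] [186 145  24  23 417] [197.4 156.3  11.6] [616.7 119.4  83. ] [616.6 119.1  83. ] [616.5 119.2  84.1]
ball [361.5 185. ] [358 181   8   9  60] [361.5 185.    4.3] [ 545.6 -250.4  200. ] [ 545.6 -250.4  200. ] [ 544.7 -246.7  213. ]
cork [263.8 231.9] [245 214  37  38 734] [263.1 232.7  18.8] [432.4 -48.    4. ] [430.4 -46.2   4. ] [434.9 -46.7  52.4]
white [618.5 245.4  83. ] [618.3 244.8  84.8]
black [613.    5.4  83. ] [612.6   5.4  85.6]
hopper [ 670.5 -280.5  290. ] [ 670.5 -280.5  289.9]
green [698.8  -4.6 118. ] [698.7  -4.6 118.8]
collar [ 676.2 -279.6  200. ] [ 657.6 -254.6  279.3]
frontL [576.3 312.7  35. ] [577.7 317.7  20.1]
frontR [573.2 -72.4  35. ] [574.1 -72.9  25.3]
cornerR [660.9 -72.8  35. ] [654.8 -71.   69.2]
wallR [800.6 -71.7 105. ] [800.4 -71.7 105.6]
rod [ 568.  -254.3  200. ]
rod [ 592.6 -260.2  200. ]
rod [ 611.5 -264.6  200. ]
rod [ 626.1 -269.   200. ]
```

View pics/crop.png

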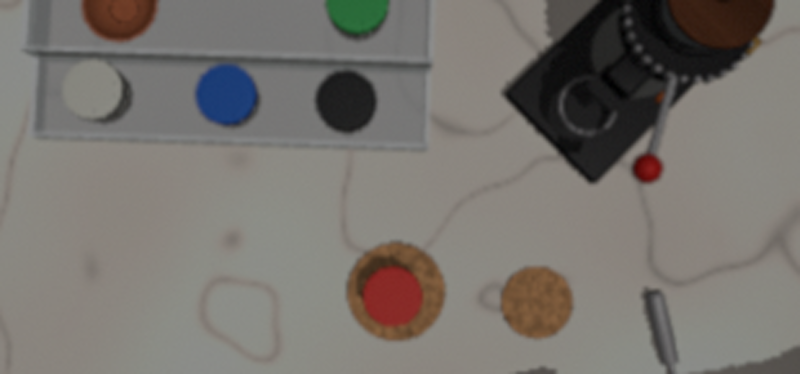

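The crop confirms it: the red tin stands on the larger cork disc (395,290 in the crop), with the small bare cork disc at (537,302) as the decoy. Next I'll grasp the red tin with the fingers closing along y.

Request:
jog_arm --pt "1 0 0 0 0 0 0.083" --pt "1 0 0 0 0 0 0.083" --pt "1 0.054 -0.09 0 0 0 0" --pt "1 0.054 -0.09 0 0 0 0" --pt "1 0.054 -0.09 0 0 0 0" --pt "1 0.054 -0.09 0 0 0 0" --pt "1 0.054 -0.09 0 0 0 0" --pt "1 0.054 -0.09 0 0 0 0" --pt "1 0.054 -0.09 0 0 0 0" --pt "1 0 0 0 0 0 0"

```text
clock: 1.35
eef_pos: [403.3, -295.4, 404.4]
tool_rot: [-3.139, -0.0, 0.008]
force: [-0.2, -0.3, 0.1]
width: 85.7
gripper_force: 0.0
```

Request:
jog_arm --pt "1 0.0084 -0.084 0 0 0 0" --pt "1 0.0084 -0.084 0 0 0 0" --pt "1 0.0084 -0.084 0 0 0 0" --pt "1 0.0084 -0.084 0 0 0 0" --pt "1 0.0084 -0.084 0 0 0 0" --pt "1 0.0084 -0.084 0 0 0 0.004" --pt "1 0 0 0.07 0 0 0" --pt "1 0 0 0.07 0 0 0" --pt "1 0 0 0.07 0 0 0" --pt "1 0 0 0 0 0 0"

```text
clock: 2.6
eef_pos: [425.1, -48.4, 298.0]
tool_rot: [3.141, 0.006, -0.01]
force: [-0.4, -0.3, 1.0]
width: 85.1
gripper_force: 0.0
```

```bash
python3 -c "
from h import *
im=shot('wrist','w1.png',None,1.2); R,t=cam(im); print(-R.T@t); print(read_state()['eef_pos'])
hsv=cv2.cvtColor(im['pixels'],cv2.COLOR_RGB2HSV)
m=cv2.inRange(hsv,(0,170,80),(6,255,255)); n,l,s,c=cv2.connectedComponentsWithStats(m);i=1+np.argmax(s[1:,4]); print(s[i],c[i],atz(im,*c[i],52))"
```

```text
[498.19542558 -49.95469221 266.73046165]
[425.81198342 -48.40941346 299.3083578 ]
[ 217  166   65   63 2614] [248.40474369 197.56312165] [428.03246908 -41.54446512  52.        ]
```

View pics/w1.png

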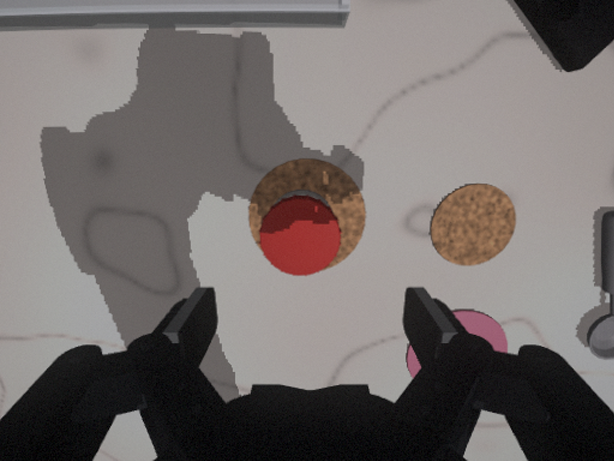

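The wrist view shows the red lid at (299,236), between the fingers but about 7 mm left of centre. The coaster is under it at (307,214).

```bash
python3 -c "
from h import *
im=load('wrist')
pts=np.array([atz(im,u/1.2,v/1.2,4)[:2] for u,v in [(249,216),(258,185),(280,164),(307,158),(335,165),(358,188),(365,214),(355,246),(341,258)]])
A=np.c_[2*pts,np.ones(len(pts))]; s=np.linalg.lstsq(A,(pts**2).sum(1),rcond=None)[0]; print(s[:2],np.sqrt(s[2]+s[:2]@s[:2]))"
```

```text
[430.41048818 -47.58978546] 48.6925913501667
```

Request:
jog_arm --pt "1 0.005 -0.013 0 0 0 -0.005" --pt "1 0 0 0.07 0 0 0" --pt "1 0 0 0.07 0 0 0" --pt "1 0 0 0.03 0 0 0" --pt "1 0 0 0.03 0 0 0" --pt "1 0 0 0 0 0 0" --pt "1 0 0 0 0 0 0"

```text
clock: 3.52
eef_pos: [428.2, -40.0, 211.4]
tool_rot: [-3.135, 0.011, 0.002]
force: [0.3, -0.4, 0.1]
width: 85.3
gripper_force: 0.0
```

Request:
jog_arm --pt "1 0 0.002 0.016 0 0 0" --pt "1 0 0 0.016 0 0 0" --pt "1 0 0 0 0 0 0" --pt "0 0 0 0 0 0 0" --pt "0 0 0 0 0 0 0" --pt "-0.5 0 0 0 0 0 0" --pt "-1 0 0 0 0 0 0" --pt "-1 0 0 0 0 0 0"

```text
clock: 4.53
eef_pos: [427.6, -41.4, 195.5]
tool_rot: [-3.135, 0.012, 0.001]
force: [-0.5, -0.3, 10.2]
width: 56.8
gripper_force: 61.6
```

Request:
jog_arm --pt "-1 0 0 -0.02 0 0 0" --pt "-1 0 0 -0.04 0 0 0" --pt "-1 0 0 -0.06 0 0 0" --pt "-1 0.016 -0.07 0 0 0 0" --pt "-1 0.016 -0.07 0 0 0 0" --pt "-1 0.016 -0.07 0 0 0 0" --pt "-1 0.016 -0.07 0 0 0 0" --pt "-1 0 -0.02 0 0 0 0" --pt "-1 0 0 0 0 0 0" --pt "-1 0 0 0 0 0 0"

```text
clock: 5.78
eef_pos: [459.8, 107.1, 255.2]
tool_rot: [-3.136, 0.013, -0.001]
force: [-0.1, -0.6, -1.6]
width: 55.8
gripper_force: 64.2
```

Request:
jog_arm --pt "-1 0 0 0.05 0 0 0" --pt "-1 0 0 0.04 0 0 0" --pt "-1 0 0 0.016 0 0 0" --pt "-1 0 0 0.008 0 0 0" --pt "-1 0 0 0.006 0 0 0" --pt "-1 0 0 0 0 0 0"

```text
clock: 6.52
eef_pos: [459.4, 108.8, 195.3]
tool_rot: [-3.135, 0.013, 0.001]
force: [0.9, 0.4, -1.6]
width: 56.2
gripper_force: 64.3
```

Request:
jog_arm --pt "-1 0 0 0.004 0 0 0" --pt "-1 0 0 0.003 0 0 0" --pt "-1 0 0 0 0 0 0" --pt "-1 0 0 0 0 0 0"

```text
clock: 7.02
eef_pos: [459.3, 109.0, 191.6]
tool_rot: [-3.135, 0.013, 0.001]
force: [-1.2, 0.5, -2.3]
width: 56.3
gripper_force: 64.5
```

Request:
jog_arm --pt "-1 0 0 0.002 0 0 0" --pt "-1 0 0 0 0 0 0" --pt "-1 0 0 0.002 0 0 0" --pt "-1 0 0 0 0 0 0"

```text
clock: 7.52
eef_pos: [459.1, 108.7, 191.4]
tool_rot: [-3.133, 0.012, 0.001]
force: [-4.5, -0.9, 22.6]
width: 56.3
gripper_force: 66.6
```

Request:
jog_arm --pt "-1 0 0 -0.002 0 0 0" --pt "0.5 0 0 0 0 0 0" --pt "1 0 0 0 0 0 0" --pt "1 0 0 0 0 0 0" --pt "1 0 0 -0.03 0 0 0" --pt "1 0 0 -0.06 0 0 0" --pt "1 0 0 -0.09 0 0 0" --pt "1 0 0 -0.06 0 0 0" --pt "1 0 0 0 0 0 0"

```text
clock: 8.65
eef_pos: [461.5, 108.2, 312.1]
tool_rot: [-3.134, 0.009, 0.001]
force: [1.1, 0.0, -0.0]
width: 85.2
gripper_force: 0.0
```

Request:
jog_arm --pt "1 0.0775 -0.0055 0 0 0 0" --pt "1 0.0775 -0.0055 0 0 0 0" --pt "1 0.0775 -0.0055 0 0 0 0" --pt "1 0.0775 -0.0055 0 0 0 0" --pt "1 0 0 0 0 0 0" --pt "1 0 0 0 0 0 0"

```text
clock: 9.4
eef_pos: [614.8, 119.0, 307.1]
tool_rot: [-3.135, 0.016, 0.0]
force: [0.0, -1.2, 0.3]
width: 85.1
gripper_force: 0.0
```

```bash
python3 -c "
from h import *
im=shot('wrist','w2.png',None,1.2); print(read_state()['eef_pos'])
hsv=cv2.cvtColor(im['pixels'],cv2.COLOR_RGB2HSV)
m=cv2.inRange(hsv,(105,120,30),(125,255,255)); n,l,s,c=cv2.connectedComponentsWithStats(m);i=1+np.argmax(s[1:,4]); print(s[i],c[i],atz(im,*c[i],83))"
```

```text
[614.60054581 119.06830053 307.47357372]
[ 221  166   75   72 4136] [258.18568665 202.13853965] [618.66377904 119.19762009  83.        ]
```

View pics/w2.png

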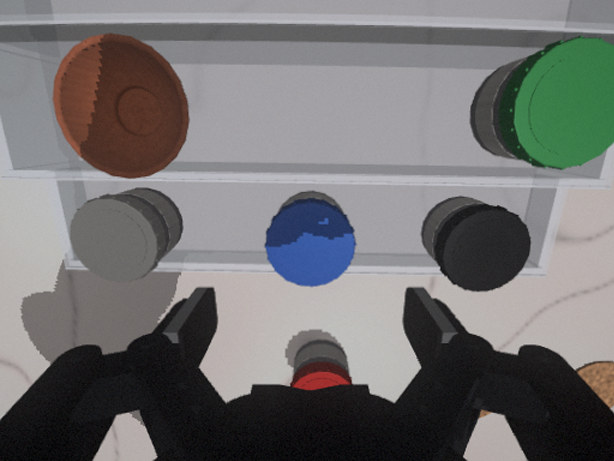

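The wrist view shows the blue lid at (310,242), centred between the fingers. The dish, green, white and black tins are all clear of the finger path, and the red tin stands parked at (321,380).

Request:
jog_arm --pt "1 0.0065 0 0 0 0.008 0" --pt "1 0 0 0.05 0 0 0" --pt "1 0 0 0.05 0 0 0" --pt "1 0 0 0.03 0 0 0" --pt "1 0 0 0.02 0 0 0" --pt "1 0 0 0 0 0 0" --pt "1 0 0 0 0 0 0"

```text
clock: 10.32
eef_pos: [619.6, 119.7, 234.2]
tool_rot: [-3.135, -0.004, 0.001]
force: [0.8, -0.1, 0.0]
width: 85.5
gripper_force: 0.0
```

Request:
jog_arm --pt "1 -0.002 0 0.016 0 0 0" --pt "1 0 0 0 0 0 0" --pt "0 0 0 0 0 0 0" --pt "0 0 0 0 0 0 0" --pt "-0.5 0 0 0 0 0 0" --pt "-1 0 0 0 0 0 0" --pt "-1 0 0 0 0 0 0"

```text
clock: 11.2
eef_pos: [618.5, 119.7, 226.1]
tool_rot: [-3.135, -0.004, 0.001]
force: [-0.8, -1.0, 5.5]
width: 56.5
gripper_force: 63.8
```

Request:
jog_arm --pt "-1 0 0 -0.02 0 0 0" --pt "-1 0 0 -0.05 0 0 0" --pt "-1 0 0 -0.08 0 0 0" --pt "-1 -0.063 0.055 0 0 0 0" --pt "-1 -0.063 0.055 0 0 0 0" --pt "-1 -0.063 0.055 0 0 0 0" --pt "-1 -0.063 0.055 0 0 0 0" --pt "-1 -0.063 0.055 0 0 0 0" --pt "-1 -0.063 0.055 0 0 0 0" --pt "-1 0 0 0 0 0 0"

```text
clock: 12.45
eef_pos: [426.8, -47.7, 299.3]
tool_rot: [-3.135, -0.001, -0.005]
force: [0.5, 0.8, -1.7]
width: 56.4
gripper_force: 64.2
```

Request:
jog_arm --pt "-1 0.007 -0.002 0.03 0 0 0" --pt "-1 0 0 0.05 0 0 0" --pt "-1 0 0 0.05 0 0 0" --pt "-1 0 0 0.04 0 0 0" --pt "-1 0 0 0.016 0 0 0" --pt "-1 0 0 0 0 0 0" --pt "-1 0 0 0 0 0 0"

```text
clock: 13.32
eef_pos: [433.4, -44.1, 206.5]
tool_rot: [-3.135, -0.004, 0.001]
force: [-0.3, 0.5, -1.2]
width: 56.4
gripper_force: 64.2
```

Request:
jog_arm --pt "-1 -0.005 0.004 0.012 0 0 0" --pt "-1 0 0 0.006 0 0 0" --pt "-1 0 0 0.003 0 0 0" --pt "-1 0 0 0 0 0 0" --pt "-1 0 0 0 0 0 0"

```text
clock: 13.95
eef_pos: [430.6, -46.1, 195.5]
tool_rot: [-3.135, -0.003, 0.001]
force: [0.2, -0.7, -1.5]
width: 56.2
gripper_force: 64.2
```

Request:
jog_arm --pt "-1 0 0 0.002 0 0 0" --pt "-1 0 0 0 0 0 0" --pt "-1 0 0 0.001 0 0 0" --pt "-1 0 0 0 0 0 0"

```text
clock: 14.45
eef_pos: [430.4, -46.3, 195.0]
tool_rot: [-3.134, -0.004, 0.001]
force: [-1.0, 0.8, 13.8]
width: 56.6
gripper_force: 65.6
```

Request:
jog_arm --pt "-1 0 0 -0.001 0 0 0" --pt "0.5 0 0 0 0 0 0" --pt "1 0 0 0 0 0 0" --pt "1 0 0 0 0 0 0" --pt "1 0 0 -0.03 0 0 0" --pt "1 0 0 -0.06 0 0 0" --pt "1 0 0 -0.07 0 0 0" --pt "1 0.02 -0.1 0 0 0 0" --pt "1 0.02 -0.1 0 0 0 0" --pt "1 0.015 -0.1 0 0 0 0"

```text
clock: 15.7
eef_pos: [457.9, 104.9, 275.6]
tool_rot: [-3.135, -0.003, 0.001]
force: [1.3, -0.1, -0.4]
width: 85.2
gripper_force: 0.0
```

Request:
jog_arm --pt "1 0 0 0 0 0 0" --pt "1 0 0 0 0 0 0"

```text
clock: 15.95
eef_pos: [457.4, 103.0, 275.4]
tool_rot: [-3.136, -0.003, 0.001]
force: [-0.7, -0.5, -0.3]
width: 85.1
gripper_force: 0.0
```

```bash
python3 -c "
from h import *
print(read_state()['eef_pos'])
im=shot('wrist','w3.png',None,1.2)
def b(im,lo,hi,z):
    hsv=cv2.cvtColor(im['pixels'],cv2.COLOR_RGB2HSV)
    m=cv2.inRange(hsv,lo,hi); n,l,s,c=cv2.connectedComponentsWithStats(m);i=1+np.argmax(s[1:,4]); print(s[i],c[i],atz(im,*c[i],z))
b(im,(0,170,60),(6,255,255),48)
im=shot('top','t2.png'); b(im,(105,150,50),(125,255,255),52); b(im,(0,190,120),(6,255,255),48)"
```

```text
[457.36575934 102.97386302 275.35723707]
[ 215  174   68   67 2148] [247.99255121 213.70204842] [454.74502978 111.02920863  48.        ]
[253 223  21  22 366] [263.08196721 233.66666667] [430.49649281 -44.99003698  52.        ]
[360 183   6   6  26] [362.19230769 185.19230769] [ 556.56817985 -294.64711257   48.        ]
```

Request:
jog_arm --pt "1 0.002 -0.014 0.02 0 0 0" --pt "1 0 0 0.05 0 0 0" --pt "1 0 0 0.05 0 0 0" --pt "1 0 0 0.03 0 0 0" --pt "1 0 0 0.014 0 0 0" --pt "1 0 0 0 0 0 0" --pt "1 0 0 0 0 0 0"

```text
clock: 16.92
eef_pos: [459.1, 110.7, 193.9]
tool_rot: [-3.135, -0.004, 0.001]
force: [-0.1, 0.5, 0.2]
width: 85.2
gripper_force: 0.0
```

Request:
jog_arm --pt "1 0 0 0.006 0 0 0" --pt "0 0 0 0 0 0 0" --pt "0 0 0 0 0 0 0" --pt "-0.5 0 0 0 0 0 0" --pt "-1 0 0 0 0 0 0" --pt "-1 0 0 0 0 0 0"

```text
clock: 17.68
eef_pos: [458.9, 110.7, 191.1]
tool_rot: [-3.135, -0.004, 0.001]
force: [-1.5, -1.4, 6.2]
width: 55.8
gripper_force: 62.3
```

Request:
jog_arm --pt "-1 0 0 -0.02 0 0 0" --pt "-1 0 0 -0.06 0 0 0" --pt "-1 0 0 -0.08 0 0 0" --pt "-1 0 0 -0.06 0 0 0" --pt "-1 0.08 -0.005 0 0 0 0" --pt "-1 0.08 -0.005 0 0 0 0" --pt "-1 0.08 -0.005 0 0 0 0" --pt "-1 0.074 -0.005 0 0 0 0" --pt "-1 0 0 0 0 0 0" --pt "-1 0 0 0 0 0 0"

```text
clock: 18.92
eef_pos: [614.5, 120.2, 300.7]
tool_rot: [-3.135, -0.0, 0.001]
force: [-0.8, 0.2, -2.2]
width: 56.4
gripper_force: 64.2
```

Request:
jog_arm --pt "-1 0.004 0 0.03 0 0 0" --pt "-1 0 0 0.05 0 0 0" --pt "-1 0 0 0.04 0 0 0" --pt "-1 0 0 0.014 0 0 0" --pt "-1 0 0 0.008 0 0 0" --pt "-1 0 0 0 0 0 0" --pt "-1 0 0 0 0 0 0"

```text
clock: 19.8
eef_pos: [618.0, 120.8, 230.7]
tool_rot: [-3.135, -0.004, 0.001]
force: [0.5, 1.5, -2.3]
width: 56.3
gripper_force: 64.2
```

Request:
jog_arm --pt "-1 0 0 0.005 0 0 0" --pt "-1 0 0 0.003 0 0 0" --pt "-1 0 0 0 0 0 0" --pt "-1 0 0 0.002 0 0 0" --pt "-1 0 0 0 0 0 0"

```text
clock: 20.42
eef_pos: [617.8, 120.8, 226.2]
tool_rot: [-3.134, -0.003, 0.001]
force: [-2.5, 0.7, 7.6]
width: 56.5
gripper_force: 65.2
```

Request:
jog_arm --pt "-1 0 0 -0.001 0 0 0" --pt "0.5 0 0 0 0 0 0" --pt "1 0 0 0 0 0 0" --pt "1 0 0 0 0 0 0" --pt "1 0 0 -0.03 0 0 0" --pt "1 0 0 -0.06 0 0 0" --pt "1 0 0 -0.09 0 0 0" --pt "1 0 0 -0.09 0 0 0" --pt "1 0 0 -0.08 0 0 0" --pt "1 0 0 -0.04 0 0 0"

```text
clock: 21.68
eef_pos: [617.5, 118.9, 424.3]
tool_rot: [-3.135, -0.007, 0.0]
force: [0.4, 0.6, -0.8]
width: 85.5
gripper_force: 0.0
```

Request:
jog_arm --pt "1 -0.02 0.08 -0.01 0 0 0" --pt "1 -0.02 0.1 0 0 0 0" --pt "1 -0.02 0.1 0 0 0 0" --pt "1 -0.02 0.1 0 0 0 0" --pt "1 -0.02 0.1 0 0 0 0" --pt "1 -0.02 0.1 0 0 0 0" --pt "1 -0.04 0.1 0 0 0 0" --pt "1 0 0 0 0 0 0.057" --pt "1 0 0 0 0 0 0.057" --pt "1 0 0 0 0 0 0"

```text
clock: 22.92
eef_pos: [537.3, -220.8, 423.8]
tool_rot: [-3.135, -0.002, -0.227]
force: [1.1, 0.5, 0.4]
width: 85.5
gripper_force: 0.0
```

```bash
cat > l.py <<'E'
from h import *
import sys
s=read_state(); print(s['eef_pos'],s['tool_rot'])
im=shot('wrist',sys.argv[1]+'.png',None,1.2)
def b(im,lo,hi,z):
    hsv=cv2.cvtColor(im['pixels'],cv2.COLOR_RGB2HSV)
    m=cv2.inRange(hsv,lo,hi); n,l,s,c=cv2.connectedComponentsWithStats(m);i=1+np.argmax(s[1:,4]); print(s[i],c[i],atz(im,*c[i],z))
b(im,(0,150,60),(8,255,255),200)
im=shot('top',sys.argv[1]+'t.png',None,1.5); b(im,(105,150,50),(125,255,255),52); b(im,(0,190,90),(6,255,255),83)
E
python3 l.py w4
```

```text
[ 537.30105907 -220.81045592  423.78708138] [-3.13501410e+00 -1.80740661e-03 -2.26657281e-01]
[284 188  23  20 189] [292.93650794 197.16402116] [ 543.44713427 -249.109361    200.        ]
[253 223  21  22 365] [263.05753425 233.64931507] [430.5384833  -44.92846391  52.        ]
[186 146  22  21 354] [196.82768362 155.86440678] [617.68580231 120.48254201  83.        ]
```

View pics/w4.png

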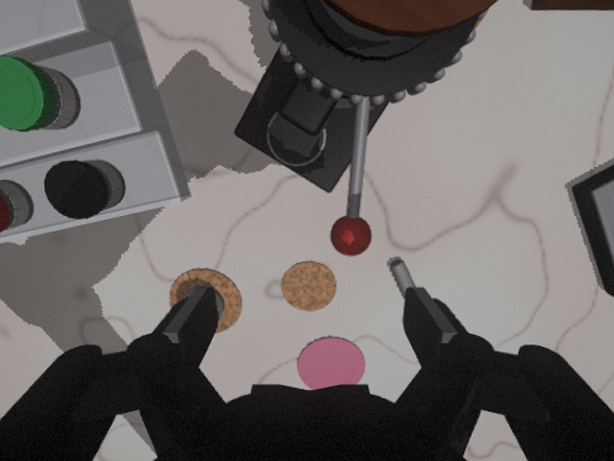

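View pics/w4t.png

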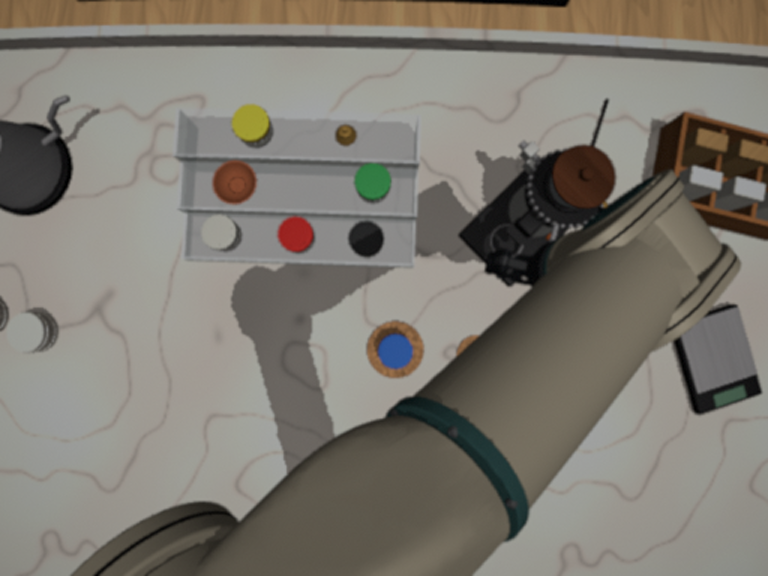

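Both views check out: red is on the middle spot (295,234), blue is central on the coaster (395,350), and the bystanders haven't moved. The wrist view shows the ball at (351,236), with the rod running up to the collar at (362,105).

```bash
python3 -c "
from h import *
im=load('wrist'); B=atz(im,351/1.2,236/1.2,200); a=atz(im,353.5/1.2,205/1.2,200); b=atz(im,361.5/1.2,112/1.2,200)
print(B,a,b); 
for p,q in [(B,b),(a,b)]:
  d=(q-p)[:2]; d/=np.hypot(*d); print(d,np.arctan2(-d[1],d[0]),B[:2]+135*d)
print([dep(im,u/1.2,v/1.2).round() for u,v in [(300,140),(305,105),(325,70),(270,120)]])"
```

```text
[ 543.90887673 -248.86107211  200.        ] [ 563.1483433  -254.10088875  200.        ] [ 614.97601261 -268.58379388  200.        ]
[ 0.96358134 -0.2674154 ] 0.2707097460589653 [ 673.9923579  -284.96215138]
[ 0.96310305 -0.26913288] 0.27249258311295815 [ 673.92778886 -285.19401154]
[array([ 608., -229.,  150.]), array([ 628., -238.,  174.]), array([ 639., -252.,  211.]), array([ 635., -197.,   22.])]
```

Request:
jog_arm --pt "1 0 0 0 0 0 0.015" --pt "1 0.014 0.0265 0 0 0 0" --pt "1 0.014 0.0265 0 0 0 0" --pt "1 0 0 0 0 0 0" --pt "1 0 0 0.05 0 0 0" --pt "1 0 0 0.05 0 0 0" --pt "1 0 0 0.03 0 0 0" --pt "1 0 0 0 0 0 0" --pt "1 0 0 0 0 0 0"

```text
clock: 24.15
eef_pos: [544.7, -249.7, 358.7]
tool_rot: [-3.135, -0.002, -0.257]
force: [0.3, -0.5, 0.3]
width: 85.8
gripper_force: 0.0
```

Request:
jog_arm --pt "0.3 0 0 0.003 0 0 0" --pt "0 0 0 0 0 0 0" --pt "-0.3 0 0 0 0 0 0" --pt "-0.5 0 0 0 0 0 0" --pt "-1 0 0 0 0 0 0" --pt "-1 0 0 0 0 0 0" --pt "-1 0 0 0 0 0 0" --pt "-1 0 0 0 0 0 0"

```text
clock: 25.15
eef_pos: [544.7, -248.8, 356.9]
tool_rot: [-3.133, -0.001, -0.257]
force: [-1.1, 3.4, 5.5]
width: 22.6
gripper_force: 58.4
```

Request:
jog_arm --pt "-1 0.0001 -0.0081 0 0 0 0.015" --pt "-1 0.0001 -0.0081 0 0 0 0.015" --pt "-1 0.0001 -0.0081 0 0 0 0.015" --pt "-1 0.0001 -0.0081 0 0 0 0.015" --pt "-1 0.0001 -0.0081 0 0 0 0.015" --pt "-1 0.0001 -0.0081 0 0 0 0.015" --pt "-1 0.0001 -0.0081 0 0 0 0.015" --pt "-1 0 0 0 0 0 0" --pt "-1 0 0 0 0 0 0"

```text
clock: 26.28
eef_pos: [554.4, -223.7, 357.0]
tool_rot: [-3.136, -0.001, -0.468]
force: [-1.2, -4.8, 2.4]
width: 23.1
gripper_force: 58.9
```

```bash
python3 l.py w5 | head -2
```

```text
[ 554.42259384 -223.71959255  357.00279796] [-3.13620204e+00 -1.22542566e-03 -4.67586425e-01]
[ 236  239   44   43 1299] [258.69053118 261.47806005] [ 551.88550456 -223.25202111  200.        ]Traceback (most recent call last):
  File "l.py", line 9, in <module>
    im=shot('top',sys.argv[1]+'t.png',None,1.5); b(im,(105,150,50),(125,255,255),52); b(im,(0,190,90),(6,255,255),83)
                                                 ~^^^^^^^^^^^^^^^^^^^^^^^^^^^^^^^^^^
  File "l.py", line 7, in b
    m=cv2.inRange(hsv,lo,hi); n,l,s,c=cv2.connectedComponentsWithStats(m);i=1+np.argmax(s[1:,4]); print(s[i],c[i],atz(im,*c[i],z))
                                                                              ~~~~~~~~~^^^^^^^^^
    return _wrapfunc(a, 'argmax', axis=axis, out=out, **kwds)
    return bound(*args, **kwds)
ValueError: attempt to get argmax of an empty sequence
```

View pics/w5.png

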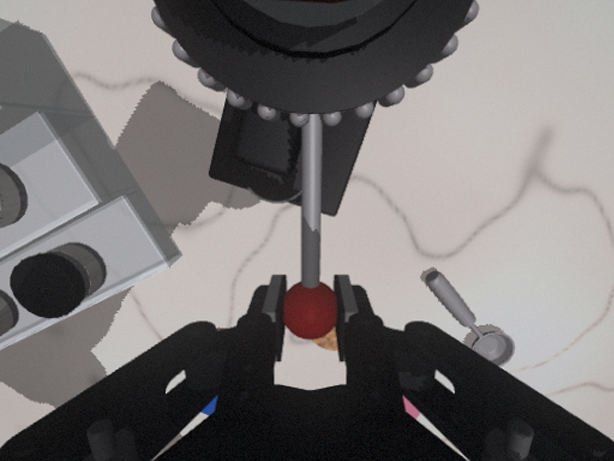

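The wrist view shows the ball firmly between the pads at (311,308), with the rod straight up the image to (312,115). That is click one, at about 0.20 rad.

Request:
jog_arm --pt "-1 0.0001 -0.0081 0 0 0 0.015" --pt "-1 0.0001 -0.0081 0 0 0 0.015" --pt "-1 0.0001 -0.0081 0 0 0 0.015" --pt "-1 0.0001 -0.0081 0 0 0 0.015" --pt "-1 0.0001 -0.0081 0 0 0 0.015" --pt "-1 0.0001 -0.0081 0 0 0 0.015" --pt "-1 0.0001 -0.0081 0 0 0 0.015" --pt "-1 0 0 0 0 0 0" --pt "-1 0 0 0 0 0 0"

```text
clock: 27.5
eef_pos: [570.0, -199.8, 357.0]
tool_rot: [-3.136, -0.001, -0.678]
force: [-0.1, -5.9, 1.9]
width: 23.2
gripper_force: 59.0
```

Request:
jog_arm --pt "-1 0.0001 -0.0081 0 0 0 0.015" --pt "-1 0.0001 -0.0081 0 0 0 0.015" --pt "-1 0.0001 -0.0081 0 0 0 0.015" --pt "-1 0.0001 -0.0081 0 0 0 0.015" --pt "-1 0.0001 -0.0081 0 0 0 0.015" --pt "-1 0.0001 -0.0081 0 0 0 0.015" --pt "-1 0.0001 -0.0081 0 0 0 0.015" --pt "-1 0 0 0 0 0 0" --pt "-1 0 0 0 0 0 0" --pt "-1 0 0 0 0 0 0"

```text
clock: 28.75
eef_pos: [589.8, -180.0, 357.0]
tool_rot: [-3.136, 0.0, -0.888]
force: [0.2, -5.9, 0.4]
width: 22.9
gripper_force: 59.0
```

```bash
python3 l.py w6 2>/dev/null| head -2; python3 -c "
from h import *
im=load('wrist'); s=read_state(); e=s['eef_pos'][:2]; c=np.hypot(*(e-[544.7,-248.8])); print('chord angle',2*np.arcsin(c/270), s['width'],s['gripper_force'],s['force'],s['qd'].round(3))"
```

```text
[ 589.76072199 -180.01652411  357.01959869] [-3.13640485e+00  1.12969851e-04 -8.87952434e-01]
[ 237  240   44   42 1345] [258.28698885 261.1866171 ] [ 588.11714235 -178.79924074  200.        ]
chord angle 0.6187178731774042 22.85371221762284 59.032777547836304 [ 0.29267683 -6.75157349 -0.05332154] [ 0.001 -0.001 -0.    -0.001  0.    -0.    -0.   ]
```

View pics/w6.png

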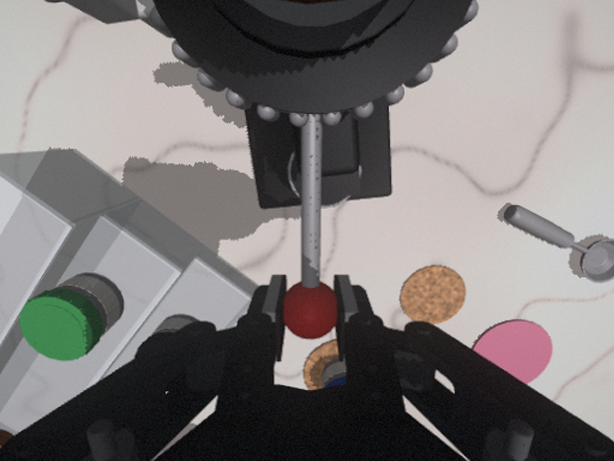

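The ball is still held at (311,308), with the lever at about 0.62 rad (nominal 0.628). I'll hold a moment longer, then hand in.

Request:
jog_arm --pt "-1 0 0 0 0 0 0" --pt "-1 0 0 0 0 0 0" --pt "-1 0 0 0 0 0 0" --pt "-1 0 0 0 0 0 0" --pt "-1 0 0 0 0 0 0" --pt "-1 0 0 0 0 0 0"

```text
clock: 29.6
eef_pos: [589.8, -180.0, 357.0]
tool_rot: [-3.136, 0.0, -0.888]
force: [0.8, -7.7, 0.1]
width: 22.9
gripper_force: 59.0
```

```bash
python3 -c "
from cell import *
print(finish_job())"
```

```text
the job is handed in; nothing more can be done
None
```

The job is handed in, though no verdict came back: the two tins are swapped, nothing else in view moved, and the gripper is still holding the grind lever in its third click (about 0.62 rad), at 29.6 s on the clock.

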